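# Face up three medicine cartons along a bay rail

### The job

On the steel examination table, slide the three small flat cartons (not the larger one) into a neat, evenly spaced row: one in front of each ticket of the white rail, square to the rail, with a narrow end up against its near side (the robot's side) and its middle in line with the ticket. Keep them flat on the table while you move them, without lifting them.

Things in the scene. Friction and masses are not known exactly. Their poses are not given: they have to be found in the camera images.
- rail: white strip fixed to the table, 360 mm long (its y), 20 deep (x), 14 high, with three blank black-framed tickets, 32 mm wide, on its top (17 mm high there) at y = -115, 0, +115 mm in its frame. Turned up to 12 degrees. Origin: centre of its underside, on the table top (z = 0); x points across it, away from the robot: near face at x = -10 mm; a carton squarely touching it has its centre at x = -50 mm
- carton_a: small flat white carton, blue band round one end (no meaning), 80 mm long (its x), 48 wide (y), 40 high, 0.1 to 0.2 kg, rigid, loose on the table on the robot's side of the rail; origin at the centre of its underside, z up. The three small cartons are alike and interchangeable; the larger carton, jar, bowl and bottle (130 mm tall) to the sides are not part of the job
- carton_b: small flat white carton, blue band round one end (no meaning), 80 mm long (its x), 48 wide (y), 40 high, 0.1 to 0.2 kg, rigid, loose on the table on the robot's side of the rail; origin at the centre of its underside, z up. The three small cartons are alike and interchangeable; the larger carton, jar, bowl and bottle (130 mm tall) to the sides are not part of the job
- carton_c: small flat white carton, blue band round one end (no meaning), 80 mm long (its x), 48 wide (y), 40 high, 0.1 to 0.2 kg, rigid, loose on the table on the robot's side of the rail; origin at the centre of its underside, z up. The three small cartons are alike and interchangeable; the larger carton, jar, bowl and bottle (130 mm tall) to the sides are not part of the job
Mind the look-alikes: they are no part of the job. What is shaped like the carton_a but red or yellow is not meant.

How it is judged (in metres and radians):
At the end, for the whole second after the job is handed in: In front of each of the three tickets lies one small carton, flat on the table and at rest: its middle within 15 mm of the ticket's middle along the rail, its narrow end touching the rail's near face or at most 15 mm short of it, and its long side square to the rail within 10 degrees (((x of carton_a in the frame of rail between -0.065 and -0.04 m and y of carton_a in the frame of rail between -0.13 and -0.1 m) or (x of carton_b in the frame of rail between -0.065 and -0.04 m and y of carton_b in the frame of rail between -0.13 and -0.1 m) or (x of carton_c in the frame of rail between -0.065 and -0.04 m and y of carton_c in the frame of rail between -0.13 and -0.1 m)) and ((x of carton_a in the frame of rail between -0.065 and -0.04 m and y of carton_a in the frame of rail between -0.015 and 0.015 m) or (x of carton_b in the frame of rail between -0.065 and -0.04 m and y of carton_b in the frame of rail between -0.015 and 0.015 m) or (x of carton_c in the frame of rail between -0.065 and -0.04 m and y of carton_c in the frame of rail between -0.015 and 0.015 m)) and ((x of carton_a in the frame of rail between -0.065 and -0.04 m and y of carton_a in the frame of rail between 0.1 and 0.13 m) or (x of carton_b in the frame of rail between -0.065 and -0.04 m and y of carton_b in the frame of rail between 0.1 and 0.13 m) or (x of carton_c in the frame of rail between -0.065 and -0.04 m and y of carton_c in the frame of rail between 0.1 and 0.13 m)) and angle between the x axis of each of carton_a, carton_b, carton_c and the x axis of rail, either way round below 0.175 rad and angle between each of carton_a, carton_b, carton_c's own z axis and vertical below 0.1 rad and height (world z) of each of carton_a, carton_b, carton_c below 0.006 m and linear speed of each of carton_a, carton_b, carton_c below 0.02 m/s and angular speed of each of carton_a, carton_b, carton_c below 0.2 rad/s).
It fails at once if a small carton is lifted more than 20 mm off the table (height (world z) of any of carton_a, carton_b, carton_c above 0.02 m).
It also fails if it takes over 53 s, if anything falls off the work surface, if the arm or the gripper's body presses on something with over 40 N, if the wrist force passes 120 N, or if a joint passes its speed limit or range.

### The arm

A 6-joint arm with a two-finger parallel gripper is mounted at the origin on the work surface. World frame = base frame: x ahead of the robot, y to its left, z up, the work surface at z = 0. Lengths are in mm, angles in degrees, forces in N, time in s.
With the tool pointing down it reaches from about 300 to 850 mm from the base axis. Payload 4.2 kg.
Tool frame: the origin (TCP) lies midway between the tips of the shut fingers; the grasp point (between the pads) lies 19 mm behind it (arm.pinch_z is the distance from the TCP to the grasp point, in mm); z points along the fingers, y is the line along which they close (so a half turn about z gives the same grasp; the last joint's range is limited). The gripper opens to 91 mm and grips with 3 to 60 N. Pads are 32 mm wide; open, the fingers measure 118 mm over their backs; the gripper's body (76 mm by 178 mm) begins 60 mm behind the grasp point.
Start: joints at [-67.895, 18.312, 89.639, -0, 72.044, -1.146], TCP at [226.988, -528.318, 213.976] pointing down, gripper open.
Joint ranges: [-177.97, 177.97], [-48.28, 115.42], [12.27, 149.76], [-77.06, 257.06], [2.81, 150.46], [-146.56, 146.56]. Speed limits (degrees/s): [147.25, 147.25, 180, 180, 180, 180].

### API

Orientations are given as a 3x3 rotation matrix whose columns are the frame's x, y, z axes.
In Python, from cell import arm gives the robot as it stands. The module is installed in compiled form; this text tells all that it offers.
- The arm moves only by the tool move_arm, never from a script. Its argument "moves" is a list of rows, each an object of numbers: "claw": the opening, from 0 (shut) to 1 (fully open); "tx", "ty", "tz": the shift along the tool's x, y, z in m; "yaw": the turn about the tool's z in degrees. In form: [{"claw": .., "tx": .., "ty": .., "tz": .., "yaw": ..}, ...]. A call has exactly 8 rows; each row is the pose to reach, as a shift and turn from the pose commanded when the call began, along the tool's axes at that moment; what a row does not reach only later rows make up. A row lasts 1/10 s, in which the tool goes at most 50 mm and 8.59 degrees, less where a joint would pass 70% of its speed; a pose out of reach is approached as far as the arm can. A call with a gripper value outside its range is refused whole. The fingers move at their own pace and stop on an object; "squeeze" is the grip in N (left out, the last holds). Time passes only in rows, so rows that repeat a pose let the fingers close, or fill a call up. It gives the time, the measured TCP pose, the force, the opening and the grip force at its end, in the units of the state.
- arm.observe(): the state, without advancing time (a new reading comes with each control period).
- arm.camera(name): name is "scene" or "top"; returns a dict with "color" (384x512x3 uint8, blue, green, red), "intrinsics" (3x3 intrinsics, pixels), "T" (4x4, takes a point from camera to world coordinates). Camera axes: x right, y down, z forward; pixel columns grow to the right and rows downward; lengths in mm; the calibration is good to about 2 mm. A picture is of the moment at which its call begins. There is no depth.
- arm.close_job(): hands the job in; it is judged then, once.
Trained networks look in the newest picture that a camera, given by its name, has taken for a name from the list of things; names that differ only in an ending like _2 or _b are one class to them, and where a whole thing is asked for, a point or a joint stands for the part that bears it (a point fixed in the world has none). Each returns a list of dicts, best first, with "score" (0 to 1); they miss things now and then, are a little off and sometimes report something else, mostly with a low value. They report only what shows in the picture. A call takes as long as a camera call. They do not tell look-alikes from the thing itself.
- arm.cut_out(camera, name): "pixels" (384x512 bool, what is visible of it) and "box" ([centre column, centre row, width, height] in pixels, round what is visible of it).
- arm.landmark_of(camera, name): "pixel" ([column, row] in pixels: a listed point, or the origin of a listed thing).
The state is a dict: "t": time; "joints": joint angles; "joint_velocities": joint speeds; "tau": joint torques, N m; "position": TCP position; "eef_rot": TCP orientation; "wrist_force": force on the tool from outside, world axes, zero at the start; "ft_torque": the same for the moment, N m; "gripper_width": finger opening in mm; "gripper_force": force on a finger pad.
Only numpy, scipy, OpenCV 4.12 (cv2) and the standard library are available. Lean on these libraries where they do the work, as an engineer would, in place of code of your own. Each camera call takes 0.05 s, during which the arm holds its last target. There are 200 camera calls.

## Working session

There is one attempt and no reset: what is moved stays moved. The work goes in short steps, Python scripts to look and compute and a tool call to move; the robot and the scene stay as the last step left them, time stands still between calls to the robot, and variables do not carry over. Pictures are saved under pics/ and viewed, at most 10 in all, crops included, and the job is handed in when it is done.

Besides the shell and the picture viewer there is one more tool, called as name([rows], argument=value, ...), one row to a line, values as JSON. move_arm: Moves the arm, as the interface text tells. Its arguments: {"type":"object","properties":{"moves":{"type":"array","items":{"type":"object","properties":{"claw":{"type":"number"},"tx":{"type":"number"},"ty":{"type":"number"},"tz":{"type":"number"},"yaw":{"type":"number"}}}},"squeeze":{"type":"number"}},"required":["moves"]}

```bash
mkdir -p pics; cat > h.py <<'E'
import numpy as np, cv2
from cell import arm
def proj(c,P):
    T=np.linalg.inv(c["T"]); p=T[:3,:3]@np.array(P,float).T+T[:3,3:4]
    q=c["intrinsics"]@p; return (q[:2]/q[2]).T
def ray(c,px,z=0):
    T=c["T"]; d=T[:3,:3]@np.linalg.inv(c["intrinsics"])@np.array([px[0],px[1],1.]); o=T[:3,3]
    return (o+d*(z-o[2])/d[2])
E
python3 - <<'E'
from h import *
for n in ["top","scene"]:
    c=arm.camera(n); cv2.imwrite(f"pics/{n}0.png",c["color"]); print(n,c["T"].round(2).tolist(),c["intrinsics"].tolist())
    for k in ["rail","carton_a"]:
        for d in arm.cut_out(n,k):
            m=d["pixels"].astype(np.uint8); print(k,round(d["score"],2),np.round(d["box"]), m.sum(), cv2.minAreaRect(cv2.findNonZero(m)))
            z=40 if k!="rail" else 14
            print("  ", ray(c,cv2.minAreaRect(cv2.findNonZero(m))[0],z).round(), [ray(c,p,z)[:2].round().tolist() for p in cv2.boxPoints(cv2.minAreaRect(cv2.findNonZero(m)))])
        for d in arm.landmark_of(n,k): print("  lm",round(d["score"],2),d["pixel"],ray(c,d["pixel"],0).round())
print(arm.observe()["eef_rot"],arm.observe()["t"])
E
```

```text
top [[0.02, -0.98, 0.19, 393.67], [-1.0, -0.03, -0.01, 13.8], [0.01, -0.19, -0.98, 741.57], [0.0, 0.0, 0.0, 1.0]] [[403.251865618791, 0.0, 253.91341480284916], [0.0, 403.251865618791, 189.16027373977596], [0.0, 0.0, 1.0]]
rail 0.61 [252. 117. 184.  29.] 2046 ((252.07583618164062, 118.29275512695312), (11.850258827209473, 187.34490966796875), 84.53616333007812)
   [669.  13.  14.] [[657.0, 190.0], [704.0, -164.0], [680.0, -166.0], [634.0, 187.0]]
  lm 0.91 [254.7, 115.6] [679.   8.   0.]
carton_a 0.81 [272. 194.  31.  49.] 1296 ((271.7070007324219, 195.13963317871094), (47.49067687988281, 27.865192413330078), 87.1375961303711)
   [517. -25.  40.] [[558.0, 3.0], [562.0, -47.0], [477.0, -52.0], [473.0, -3.0]]
carton_a 0.76 [176. 230.  40.  56.] 1373 ((175.04356384277344, 228.88607788085938), (47.20213317871094, 30.17279624938965), 72.25532531738281)
   [453. 142.  40.] [[483.0, 181.0], [501.0, 132.0], [423.0, 103.0], [406.0, 151.0]]
carton_a 0.67 [354. 187.  40.  48.] 1442 ((353.19329833984375, 184.39053344726562), (46.6848030090332, 32.28425216674805), 81.02737426757812)
   [ 540. -170
[... 2721 characters left out ...]
08.0], [501.0, -152.0], [623.0, -146.0], [633.0, -196.0]]
carton_a 0.61 [315. 181.  37.  34.] 938 ((313.35601806640625, 180.20799255371094), (41.299339294433594, 27.511812210083008), 34.69515609741211)
   [486. 130.  40.] [[473.0, 77.0], [388.0, 143.0], [500.0, 184.0], [571.0, 120.0]]
  lm 0.92 [180.0, 229.0] [ 542. -171.    0.]
  lm 0.89 [170.5, 182.2] [ 369. -176.    0.]
  lm 0.75 [311.2, 187.1] [457. 140.   0.]
  lm 0.7 [247.1, 212.5] [518. -27.   0.]
  lm 0.63 [229.8, 182.0] [397. -41.   0.]
  lm 0.61 [277.4, 162.4] [336.  93.   0.]
[[ 9.18804767e-01  3.94712299e-01 -3.46328672e-05]
 [ 3.94712300e-01 -9.18804767e-01  1.77252061e-05]
 [-2.48244867e-05 -2.99560226e-05 -9.99999999e-01]] 0.5
```

View pics/top0.png

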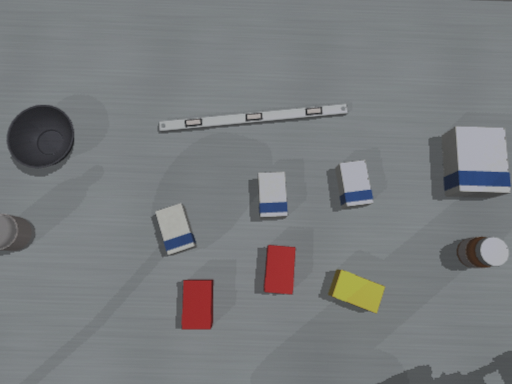

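View pics/scene0.png

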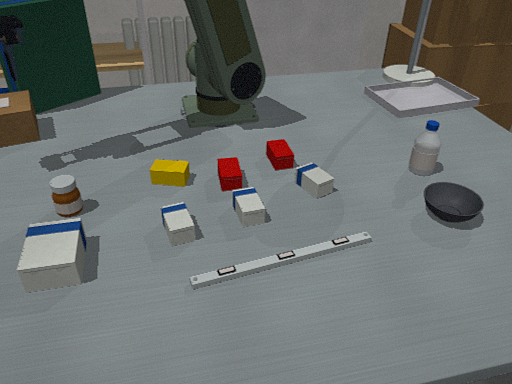

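The scene shows three white cartons with a blue band: top view (272,194), (176,230) and (355,185). Look-alikes are the red ones at (197,305) and (280,270), the yellow one at (358,291), and the large white carton at (478,160). I pick the three small white cartons. The rail runs from (160,126) to (347,109). Next I fit box models and check the result on one crop.

```bash
cat >> h.py <<'E'
from scipy.optimize import minimize
def corners(p,s):
    a=p[2]; R=np.array([[np.cos(a),-np.sin(a)],[np.sin(a),np.cos(a)]])
    return np.array([[*(R@np.array([i*s[0]/2,j*s[1]/2])+p[:2]),z] for z in (0,s[2]) for i,j in ((1,1),(1,-1),(-1,-1),(-1,1))])
def sil(c,p,s):
    m=np.zeros((384*4,512*4),np.uint8); h=cv2.convexHull((proj(c,corners(p,s))*4+1.5).round().astype(np.int32)); cv2.fillConvexPoly(m,h,1)
    return cv2.resize(m.astype(np.float32),(512,384),interpolation=cv2.INTER_AREA)
def fit(views,p0,s):
    def f(q):
        p=np.array([q[0],q[1],q[2]/100]); v=0
        for c,m in views:
            r=sil(c,p,s); v-=np.minimum(r,m).sum()/np.maximum(r,m).sum()
        return v
    q0=np.array([p0[0],p0[1],p0[2]*100]); S=np.vstack([q0]+[q0+d for d in ([12,0,0],[0,12,0],[0,0,12])])
    r=minimize(f,q0,method="Nelder-Mead",options=dict(initial_simplex=S,xatol=.1,fatol=1e-4))
    return np.array([r.x[0],r.x[1],r.x[2]/100]),-r.fun/len(views)
def near(cam,c,name,P):
    u=proj(c,[P])[0]; L=arm.cut_out(cam,name)
    L=[d for d in L if np.hypot(*(np.array(d["box"][:2])-u))<14]
    return L[0]["pixels"].astype(np.float32) if L else None
E
python3 - <<'E'
from h import *
C={n:arm.camera(n) for n in("top","scene")}
G={"rail":((672,10,.13),(20,360,14)),"L":((457,141,.37),(80,48,40)),"M":((520,-26,.03),(80,48,40)),"R":((540,-171,.12),(80,48,40))}
im=cv2.resize(C["top"]["color"],None,fx=3,fy=3)
for k,(p,s) in G.items():
    V={n:near(n,c,"rail" if k=="rail" else "carton_a",(p[0],p[1],s[2]/2)) for n,c in C.items()}
    V={n:m for n,m in V.items() if m is not None}
    for sel in ("top","scene","both"):
        v=[(C[n],m) for n,m in V.items() if sel in(n,"both")]
        if v: q,i=fit(v,p,s); print(k,sel,q[:2].round(1),np.degrees(q[2]).round(1),round(i,3))
    u=(proj(C["top"],corners(q,s))*3+1).astype(int)
    cv2.polylines(im,[u[:4].reshape(-1,1,2)],True,(0,0,255),1);cv2.polylines(im,[u[4:].reshape(-1,1,2)],True,(0,255,0),1)
    if k=="rail":
        a=q[2]
        for y in(-115,0,115):
            P=[q[0]-np.sin(a)*y,q[1]+np.cos(a)*y,17]; t=proj(C["top"],[P])[0]*3+1; cv2.circle(im,tuple(t.astype(int)),4,(255,0,255),-1)
cv2.imwrite("pics/fit.png",im[270:800,400:1180])
E
```

```text
rail top [672.1  10. ] 7.4 0.923
rail scene [673.7  10.4] 7.5 0.924
rail both [672.4  10.4] 7.5 0.907
L top [454.1 143.8] 19.6 0.949
L scene [456.8 143. ] 19.1 0.957
L both [454.9 144. ] 19.4 0.947
M top [518.7 -25.4] 3.9 0.96
M scene [522.6 -26.8] 2.0 0.929
M both [519.4 -25.9] 3.4 0.931
R top [ 543.4 -174.3] 8.4 0.972
R scene [ 545.9 -175.6] 7.9 0.957
R both [ 544.1 -174.9] 7.8 0.949
```

View pics/fit.png

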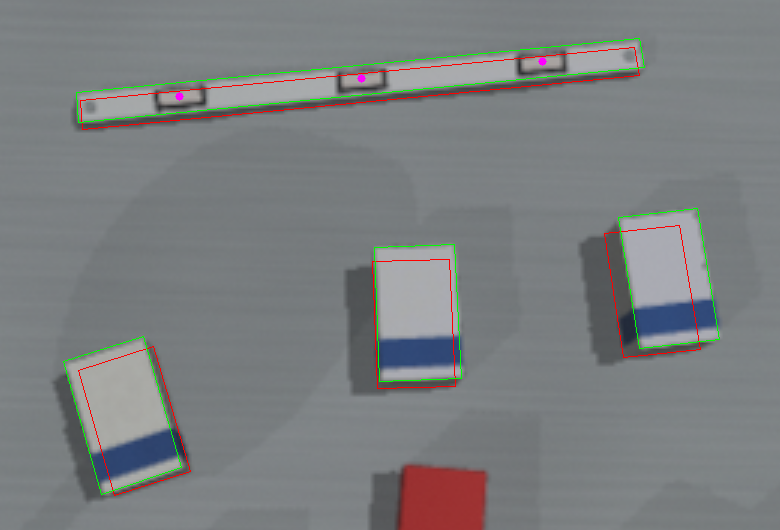

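The fits match the picture: the pink ticket marks sit on the tickets and the green outlines on the three white cartons. I start with the right carton.

move_arm([
  {"claw": 1, "tx": 0.4306, "ty": -0.1992, "tz": 0, "yaw": 15.4},
  {"claw": 1, "tx": 0.4306, "ty": -0.1992, "tz": 0, "yaw": 15.4},
  {"claw": 1, "tx": 0.4306, "ty": -0.1992, "tz": 0, "yaw": 15.4},
  {"claw": 1, "tx": 0.4306, "ty": -0.1992, "tz": 0, "yaw": 15.4},
  {"claw": 1, "tx": 0.4306, "ty": -0.1992, "tz": 0, "yaw": 15.4},
  {"claw": 1, "tx": 0.4306, "ty": -0.1992, "tz": 0, "yaw": 15.4},
  {"claw": 1, "tx": 0.4306, "ty": -0.1992, "tz": 0, "yaw": 15.4},
  {"claw": 1, "tx": 0.4306, "ty": -0.1992, "tz": 0, "yaw": 15.4},
])

```text
t: 1.8
position: [493.8, -230.8, 214.2]
eef_rot: [[0.991, 0.137, 0.001], [0.137, -0.991, -0.001], [0.0, 0.001, -1.0]]
wrist_force: [0.8, -0.3, 0.3]
gripper_width: 91.0
gripper_force: 0.0
```

move_arm([
  {"claw": 1, "tx": 0.034, "ty": -0.029, "tz": 0, "yaw": 0},
  {"claw": 1, "tx": 0.0568, "ty": -0.0482, "tz": 0.02, "yaw": 0},
  {"claw": 1, "tx": 0.0568, "ty": -0.0482, "tz": 0.065, "yaw": 0},
  {"claw": 1, "tx": 0.0568, "ty": -0.0482, "tz": 0.11, "yaw": 0},
  {"claw": 1, "tx": 0.0568, "ty": -0.0482, "tz": 0.15, "yaw": 0},
  {"claw": 1, "tx": 0.0568, "ty": -0.0482, "tz": 0.185, "yaw": 0},
  {"claw": 1, "tx": 0.0568, "ty": -0.0482, "tz": 0.205, "yaw": 0},
  {"claw": 1, "tx": 0.0568, "ty": -0.0482, "tz": 0.205, "yaw": 0},
])

```text
t: 2.6
position: [540.1, -176.2, 6.0]
eef_rot: [[0.991, 0.137, -0.006], [0.137, -0.991, 0.002], [-0.006, -0.003, -1.0]]
wrist_force: [-0.1, 0.1, 0.5]
gripper_width: 91.3
gripper_force: 0.0
```

move_arm([
  {"claw": 0.45, "tx": 0, "ty": 0, "tz": 0, "yaw": 0},
  {"claw": 0.45, "tx": 0, "ty": 0, "tz": 0, "yaw": 0},
  {"claw": 0.45, "tx": 0, "ty": 0, "tz": 0, "yaw": 0},
  {"claw": 0.45, "tx": 0, "ty": 0, "tz": 0, "yaw": 0},
  {"claw": 0.45, "tx": 0, "ty": 0, "tz": 0, "yaw": 0},
  {"claw": 0.45, "tx": 0, "ty": 0, "tz": 0, "yaw": 0},
  {"claw": 0.45, "tx": 0, "ty": 0, "tz": 0, "yaw": 0},
  {"claw": 0.45, "tx": 0, "ty": 0, "tz": 0, "yaw": 0},
], squeeze=6)

```text
t: 3.4
position: [542.5, -176.9, 9.4]
eef_rot: [[0.991, 0.136, 0.0], [0.136, -0.991, -0.0], [0.0, 0.0, -1.0]]
wrist_force: [-0.7, 1.0, 4.9]
gripper_width: 47.8
gripper_force: 6.0
```

move_arm([
  {"claw": 0.45, "tx": 0.01, "ty": -0.006, "tz": 0, "yaw": 0.3},
  {"claw": 0.45, "tx": 0.028, "ty": -0.017, "tz": 0, "yaw": 0.3},
  {"claw": 0.45, "tx": 0.048, "ty": -0.029, "tz": 0, "yaw": 0.3},
  {"claw": 0.45, "tx": 0.068, "ty": -0.041, "tz": 0, "yaw": 0.3},
  {"claw": 0.45, "tx": 0.085, "ty": -0.0534, "tz": 0, "yaw": 0.3},
  {"claw": 0.45, "tx": 0.094, "ty": -0.0534, "tz": 0, "yaw": 0.3},
  {"claw": 0.45, "tx": 0.099, "ty": -0.0534, "tz": 0, "yaw": 0.3},
  {"claw": 0.45, "tx": 0.099, "ty": -0.0534, "tz": 0, "yaw": 0.3},
])

```text
t: 4.2
position: [633.7, -110.2, 9.1]
eef_rot: [[0.991, 0.132, 0.0], [0.132, -0.991, 0.0], [0.0, -0.0, -1.0]]
wrist_force: [0.2, 1.6, 3.3]
gripper_width: 48.3
gripper_force: 6.0
```

```bash
python3 - <<'E'
from h import *
o=arm.observe(); print(o["position"],o["wrist_force"],o["t"])
for n in("top","scene"):
    c=arm.camera(n); cv2.imwrite(f"pics/r_{n}.png",c["color"]); s=(80,48,40)
    m=near(n,c,"carton_a",(636,-110,20))
    if m is not None: q,i=fit([(c,m)],(636,-110,.13),s); print(n,q[:2].round(1),np.degrees(q[2]).round(1),round(i,3))
c=cv2.imread("pics/r_top.png")[70:310,120:420]; d=cv2.imread("pics/r_scene.png")[130:310,130:400]
a=np.zeros((600,560,3),np.uint8); a[:]=0; a[:,:]=0
c=cv2.resize(c,(400,320)); d=cv2.resize(d,(400,267)); cv2.imwrite("pics/r.png",np.vstack([c,d]))
E
```

```text
[ 633.7041982  -110.23748823    9.07825316] [0.22664902 1.64837229 3.33576332] 4.2
scene [ 633.5 -105.7] -3.2 0.814
```

View pics/r.png

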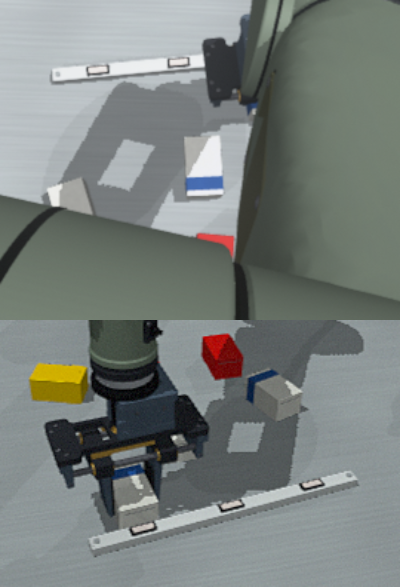

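The right carton is held square at its ticket, with its end at the rail. I release it and go over the middle carton.

move_arm([
  {"claw": 0.75, "tx": 0, "ty": 0, "tz": 0, "yaw": 0},
  {"claw": 0.75, "tx": 0, "ty": 0, "tz": 0, "yaw": 0},
  {"claw": 0.75, "tx": 0, "ty": 0, "tz": 0, "yaw": 0},
  {"claw": 0.75, "tx": 0, "ty": 0, "tz": 0, "yaw": 0},
  {"claw": 0.75, "tx": 0, "ty": 0, "tz": -0.01, "yaw": 0},
  {"claw": 0.75, "tx": 0, "ty": 0, "tz": -0.03, "yaw": 0},
  {"claw": 0.75, "tx": 0, "ty": 0, "tz": -0.06, "yaw": 0},
  {"claw": 0.75, "tx": 0, "ty": 0, "tz": -0.08, "yaw": 0},
])

```text
t: 5.2
position: [634.0, -110.8, 91.6]
eef_rot: [[0.991, 0.131, 0.003], [0.131, -0.991, -0.001], [0.003, 0.001, -1.0]]
wrist_force: [-0.2, 0.1, -0.2]
gripper_width: 68.2
gripper_force: 0.0
```

move_arm([
  {"claw": 1, "tx": -0.03, "ty": -0.03, "tz": 0, "yaw": 4.2},
  {"claw": 1, "tx": -0.06, "ty": -0.06, "tz": 0, "yaw": 4.2},
  {"claw": 1, "tx": -0.085, "ty": -0.083, "tz": 0, "yaw": 4.2},
  {"claw": 1, "tx": -0.1021, "ty": -0.0986, "tz": 0, "yaw": 4.2},
  {"claw": 1, "tx": -0.1021, "ty": -0.0986, "tz": 0, "yaw": 4.2},
  {"claw": 1, "tx": -0.1021, "ty": -0.0986, "tz": 0.03, "yaw": 4.2},
  {"claw": 1, "tx": -0.1021, "ty": -0.0986, "tz": 0.06, "yaw": 4.2},
  {"claw": 1, "tx": -0.1021, "ty": -0.0986, "tz": 0.08, "yaw": 4.2},
])

```text
t: 6.0
position: [519.9, -26.8, 8.0]
eef_rot: [[0.998, 0.058, 0.001], [0.058, -0.998, -0.0], [0.001, 0.0, -1.0]]
wrist_force: [0.6, -0.4, 1.0]
gripper_width: 91.1
gripper_force: 0.0
```

move_arm([
  {"claw": 0.45, "tx": 0, "ty": 0, "tz": 0, "yaw": 0},
  {"claw": 0.45, "tx": 0, "ty": 0, "tz": 0, "yaw": 0},
  {"claw": 0.45, "tx": 0, "ty": 0, "tz": 0, "yaw": 0},
  {"claw": 0.45, "tx": 0, "ty": 0, "tz": 0, "yaw": 0},
  {"claw": 0.45, "tx": 0, "ty": 0, "tz": 0, "yaw": 0},
  {"claw": 0.45, "tx": 0, "ty": 0, "tz": 0, "yaw": 0},
  {"claw": 0.45, "tx": 0, "ty": 0, "tz": 0, "yaw": 0},
  {"claw": 0.45, "tx": 0, "ty": 0, "tz": 0, "yaw": 0},
])

```text
t: 6.8
position: [519.4, -26.3, 9.6]
eef_rot: [[0.998, 0.059, 0.001], [0.059, -0.998, -0.0], [0.001, 0.0, -1.0]]
wrist_force: [-0.9, -0.8, 6.6]
gripper_width: 48.3
gripper_force: 6.0
```

move_arm([
  {"claw": 0.45, "tx": 0.01, "ty": -0.003, "tz": 0, "yaw": -1},
  {"claw": 0.45, "tx": 0.028, "ty": -0.008, "tz": 0, "yaw": -2},
  {"claw": 0.45, "tx": 0.048, "ty": -0.014, "tz": 0, "yaw": -3},
  {"claw": 0.45, "tx": 0.068, "ty": -0.02, "tz": 0, "yaw": -4.1},
  {"claw": 0.45, "tx": 0.086, "ty": -0.0238, "tz": 0, "yaw": -4.1},
  {"claw": 0.45, "tx": 0.097, "ty": -0.0238, "tz": 0, "yaw": -4.1},
  {"claw": 0.45, "tx": 0.1021, "ty": -0.0238, "tz": 0, "yaw": -4.1},
  {"claw": 0.45, "tx": 0.1021, "ty": -0.0238, "tz": 0, "yaw": -4.1},
])

```text
t: 7.6
position: [620.1, 3.5, 8.9]
eef_rot: [[0.992, 0.129, 0.001], [0.129, -0.992, 0.0], [0.001, -0.0, -1.0]]
wrist_force: [0.9, 1.0, 2.0]
gripper_width: 48.1
gripper_force: 6.0
```

move_arm([
  {"claw": 0.75, "tx": 0, "ty": 0, "tz": 0, "yaw": 0},
  {"claw": 0.75, "tx": 0, "ty": 0, "tz": 0, "yaw": 0},
  {"claw": 0.75, "tx": 0, "ty": 0, "tz": 0, "yaw": 0},
  {"claw": 0.75, "tx": 0, "ty": 0, "tz": 0, "yaw": 0},
  {"claw": 0.75, "tx": 0, "ty": 0, "tz": -0.01, "yaw": 0},
  {"claw": 0.75, "tx": 0, "ty": 0, "tz": -0.03, "yaw": 0},
  {"claw": 0.75, "tx": 0, "ty": 0, "tz": -0.06, "yaw": 0},
  {"claw": 0.75, "tx": 0, "ty": 0, "tz": -0.08, "yaw": 0},
])

```text
t: 8.4
position: [620.4, 3.5, 91.5]
eef_rot: [[0.992, 0.13, 0.003], [0.13, -0.992, -0.0], [0.003, 0.0, -1.0]]
wrist_force: [0.2, 0.7, 0.1]
gripper_width: 68.4
gripper_force: 0.0
```

move_arm([
  {"claw": 1, "tx": -0.025, "ty": -0.028, "tz": 0, "yaw": -3},
  {"claw": 1, "tx": -0.055, "ty": -0.061, "tz": 0, "yaw": -6},
  {"claw": 1, "tx": -0.085, "ty": -0.094, "tz": 0, "yaw": -9},
  {"claw": 1, "tx": -0.115, "ty": -0.127, "tz": 0, "yaw": -11.9},
  {"claw": 1, "tx": -0.137, "ty": -0.151, "tz": 0, "yaw": -11.9},
  {"claw": 1, "tx": -0.1456, "ty": -0.1608, "tz": 0, "yaw": -11.9},
  {"claw": 1, "tx": -0.1456, "ty": -0.1608, "tz": 0, "yaw": -11.9},
  {"claw": 1, "tx": -0.1456, "ty": -0.1608, "tz": 0.02, "yaw": -11.9},
])

```text
t: 9.2
position: [457.9, 144.6, 71.3]
eef_rot: [[0.943, 0.332, 0.008], [0.332, -0.943, 0.002], [0.008, 0.001, -1.0]]
wrist_force: [0.8, -0.4, 0.0]
gripper_width: 91.2
gripper_force: 0.0
```

move_arm([
  {"claw": 1, "tx": 0, "ty": 0, "tz": 0.03, "yaw": 0},
  {"claw": 1, "tx": 0, "ty": 0, "tz": 0.05, "yaw": 0},
  {"claw": 1, "tx": 0, "ty": 0, "tz": 0.06, "yaw": 0},
  {"claw": 0.45, "tx": 0, "ty": 0, "tz": 0.06, "yaw": 0},
  {"claw": 0.45, "tx": 0, "ty": 0, "tz": 0.06, "yaw": 0},
  {"claw": 0.45, "tx": 0, "ty": 0, "tz": 0.06, "yaw": 0},
  {"claw": 0.45, "tx": 0, "ty": 0, "tz": 0.06, "yaw": 0},
  {"claw": 0.45, "tx": 0, "ty": 0, "tz": 0.06, "yaw": 0},
])

```text
t: 10.0
position: [454.7, 144.2, 9.6]
eef_rot: [[0.943, 0.331, 0.001], [0.331, -0.943, 0.0], [0.001, 0.0, -1.0]]
wrist_force: [-0.3, 0.3, 0.3]
gripper_width: 54.3
gripper_force: 0.0
```

move_arm([
  {"claw": 0.45, "tx": 0, "ty": 0, "tz": 0, "yaw": 0},
  {"claw": 0.45, "tx": 0, "ty": 0, "tz": 0, "yaw": 0},
  {"claw": 0.45, "tx": 0, "ty": 0, "tz": 0, "yaw": 0},
  {"claw": 0.45, "tx": 0, "ty": 0, "tz": 0, "yaw": 0},
  {"claw": 0.45, "tx": 0, "ty": 0, "tz": 0, "yaw": 0},
  {"claw": 0.45, "tx": 0, "ty": 0, "tz": 0, "yaw": 0},
  {"claw": 0.45, "tx": 0, "ty": 0, "tz": 0, "yaw": 0},
  {"claw": 0.45, "tx": 0, "ty": 0, "tz": 0, "yaw": 0},
])

```text
t: 10.8
position: [454.6, 144.1, 9.4]
eef_rot: [[0.943, 0.332, 0.001], [0.332, -0.943, 0.0], [0.001, 0.0, -1.0]]
wrist_force: [-0.9, -0.3, 6.1]
gripper_width: 48.3
gripper_force: 6.0
```

move_arm([
  {"claw": 0.45, "tx": 0.009, "ty": 0.006, "tz": 0, "yaw": 1.5},
  {"claw": 0.45, "tx": 0.026, "ty": 0.017, "tz": 0, "yaw": 4},
  {"claw": 0.45, "tx": 0.044, "ty": 0.029, "tz": 0, "yaw": 7},
  {"claw": 0.45, "tx": 0.062, "ty": 0.041, "tz": 0, "yaw": 10},
  {"claw": 0.45, "tx": 0.08, "ty": 0.053, "tz": 0, "yaw": 11.9},
  {"claw": 0.45, "tx": 0.094, "ty": 0.063, "tz": 0, "yaw": 11.9},
  {"claw": 0.45, "tx": 0.1035, "ty": 0.0688, "tz": 0, "yaw": 11.9},
  {"claw": 0.45, "tx": 0.1035, "ty": 0.0688, "tz": 0, "yaw": 11.9},
])

```text
t: 11.6
position: [576.6, 113.3, 9.0]
eef_rot: [[0.992, 0.129, 0.003], [0.129, -0.992, 0.0], [0.003, 0.0, -1.0]]
wrist_force: [1.0, -0.7, 1.6]
gripper_width: 48.0
gripper_force: 6.0
```

move_arm([
  {"claw": 0.45, "tx": 0.006, "ty": 0, "tz": 0, "yaw": 0},
  {"claw": 0.45, "tx": 0.014, "ty": 0, "tz": 0, "yaw": 0},
  {"claw": 0.45, "tx": 0.022, "ty": 0, "tz": 0, "yaw": 0},
  {"claw": 0.45, "tx": 0.028, "ty": 0, "tz": 0, "yaw": 0},
  {"claw": 0.45, "tx": 0.03, "ty": 0, "tz": 0, "yaw": 0},
  {"claw": 0.45, "tx": 0.03, "ty": 0, "tz": 0, "yaw": 0},
  {"claw": 0.45, "tx": 0.03, "ty": 0, "tz": 0, "yaw": 0},
  {"claw": 0.45, "tx": 0.03, "ty": 0, "tz": 0, "yaw": 0},
])

```text
t: 12.4
position: [604.3, 117.3, 8.8]
eef_rot: [[0.992, 0.13, -0.0], [0.13, -0.992, -0.0], [-0.0, 0.0, -1.0]]
wrist_force: [0.7, 0.7, -1.1]
gripper_width: 47.8
gripper_force: 6.0
```

move_arm([
  {"claw": 0.75, "tx": 0, "ty": 0, "tz": 0, "yaw": 0},
  {"claw": 0.75, "tx": 0, "ty": 0, "tz": 0, "yaw": 0},
  {"claw": 0.75, "tx": 0, "ty": 0, "tz": 0, "yaw": 0},
  {"claw": 0.75, "tx": 0, "ty": 0, "tz": 0, "yaw": 0},
  {"claw": 0.75, "tx": 0, "ty": 0, "tz": -0.01, "yaw": 0},
  {"claw": 0.75, "tx": 0, "ty": 0, "tz": -0.04, "yaw": 0},
  {"claw": 0.75, "tx": 0, "ty": 0, "tz": -0.08, "yaw": 0},
  {"claw": 0.75, "tx": 0, "ty": 0, "tz": -0.12, "yaw": 0},
])

```text
t: 13.2
position: [604.2, 117.3, 130.7]
eef_rot: [[0.992, 0.13, -0.0], [0.13, -0.992, -0.0], [-0.0, 0.0, -1.0]]
wrist_force: [1.9, 0.4, 0.1]
gripper_width: 68.4
gripper_force: 0.0
```

move_arm([
  {"claw": 0.75, "tx": -0.03, "ty": 0, "tz": -0.03, "yaw": 0},
  {"claw": 0.75, "tx": -0.07, "ty": 0, "tz": -0.05, "yaw": 0},
  {"claw": 0.75, "tx": -0.11, "ty": 0, "tz": -0.07, "yaw": 0},
  {"claw": 0.75, "tx": -0.15, "ty": 0, "tz": -0.09, "yaw": 0},
  {"claw": 0.75, "tx": -0.19, "ty": -0.03, "tz": -0.1, "yaw": 0},
  {"claw": 0.75, "tx": -0.2, "ty": -0.07, "tz": -0.1, "yaw": 0},
  {"claw": 0.75, "tx": -0.2, "ty": -0.11, "tz": -0.1, "yaw": 0},
  {"claw": 0.75, "tx": -0.2, "ty": -0.15, "tz": -0.1, "yaw": 0},
])

```text
t: 14.0
position: [385.9, 241.3, 230.4]
eef_rot: [[0.992, 0.129, 0.003], [0.129, -0.992, 0.001], [0.003, -0.001, -1.0]]
wrist_force: [1.0, -0.1, -0.1]
gripper_width: 68.2
gripper_force: 0.0
```

move_arm([
  {"claw": 0.75, "tx": 0, "ty": -0.2, "tz": 0, "yaw": 0},
  {"claw": 0.75, "tx": 0, "ty": -0.2, "tz": 0, "yaw": 0},
  {"claw": 0.75, "tx": 0, "ty": -0.2, "tz": 0, "yaw": 0},
  {"claw": 0.75, "tx": 0, "ty": -0.2, "tz": 0, "yaw": 0},
  {"claw": 0.75, "tx": 0, "ty": -0.2, "tz": 0, "yaw": 0},
  {"claw": 0.75, "tx": 0, "ty": -0.2, "tz": 0, "yaw": 0},
  {"claw": 0.75, "tx": 0, "ty": -0.2, "tz": 0, "yaw": 0},
  {"claw": 0.75, "tx": 0, "ty": -0.2, "tz": 0, "yaw": 0},
])

```text
t: 14.8
position: [361.1, 437.0, 229.4]
eef_rot: [[0.992, 0.128, 0.0], [0.128, -0.992, -0.0], [0.0, 0.0, -1.0]]
wrist_force: [0.2, -0.2, 0.3]
gripper_width: 68.6
gripper_force: 0.0
```

```bash
python3 - <<'E'
from h import *
for n in("top","scene"):
    c=arm.camera(n); s=(80,48,40); im=cv2.resize(c["color"],None,fx=1.5,fy=1.5)
    cv2.imwrite(f"pics/end_{n}.png",im)
    for P in((605,117.5),(620,3.5),(635,-110.5)):
        m=near(n,c,"carton_a",(*P,20))
        if m is None: print(n,"none",P); continue
        q,i=fit([(c,m)],(*P,.13),s); a=np.radians(7.5); d=q[:2]-[672.4,10.4]
        print(n,"rail frame",(d@[np.cos(a),np.sin(a)]).round(1),(d@[-np.sin(a),np.cos(a)]).round(1),(np.degrees(q[2])-7.5).round(1),round(i,3))
E
```

```text
top rail frame -55.8 116.1 -1.2 0.952
top rail frame -53.8 1.2 -0.3 0.955
top rail frame -53.9 -114.1 -0.9 0.951
scene rail frame -53.8 114.4 -1.4 0.918
scene rail frame -52.7 0.2 -0.3 0.916
scene rail frame -56.0 -115.1 -1.1 0.887
```

View pics/end_scene.png

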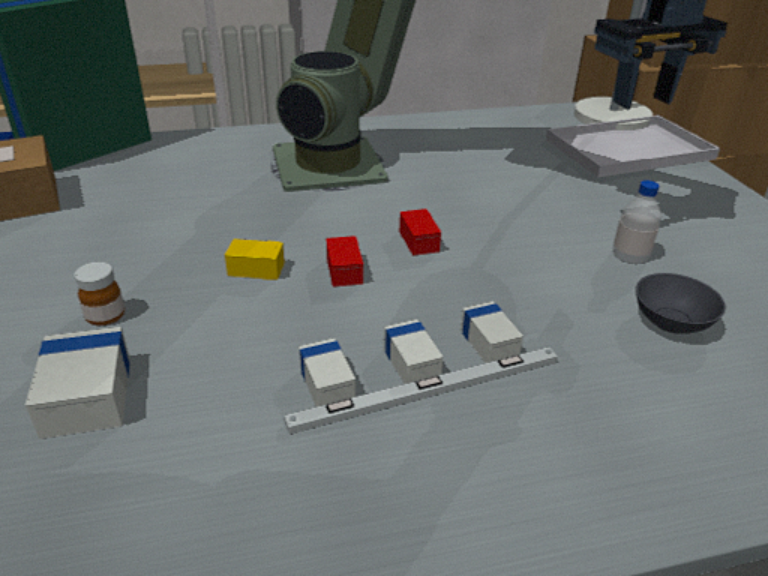

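View pics/end_top.png

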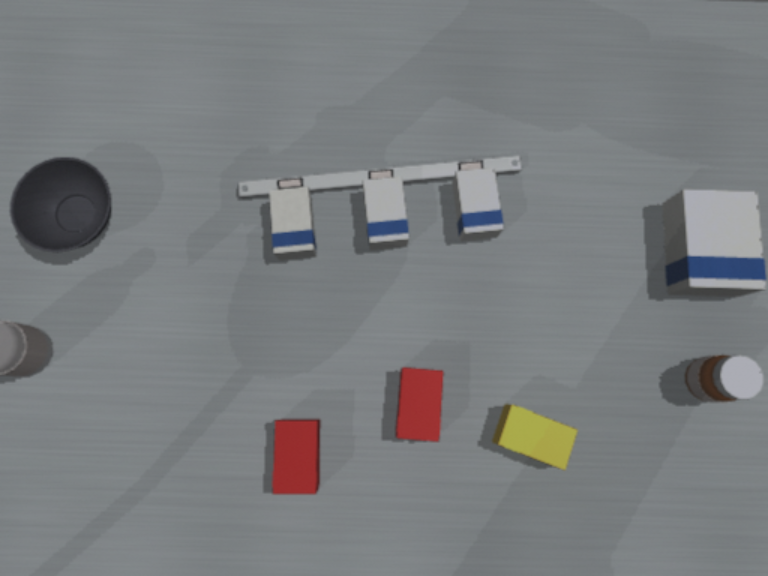

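Both pictures show the three cartons in a row in front of the tickets. In the top view they are at about (291,219), (386,208) and (479,200). The measured poses are -53 to -56 mm from the rail (limit -65), within about 1 mm along it, and under 1.5° off square. All are inside the limits, so I hand the job in.

```bash
python3 -c "from cell import arm; print(arm.close_job())"
```

```text
the job is handed in; nothing more can be done
None
```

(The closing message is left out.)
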